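Carved blocks in a row under the low shelf

ROBOT

A 6-joint arm with a two-finger parallel gripper is mounted at the origin on the work surface. World frame = base frame: x ahead of the robot, y to its left, z up, the work surface at z = 0. Lengths are in m, angles in rad, forces in N, time in s.
With the tool pointing down it reaches from about 0.35 to 0.775 m from the base axis. Payload 5.5 kg.
Tool frame: the origin (TCP) lies between the finger pads; the fingertips stand 19 mm ahead of it and the grasp point (between the pads) is the TCP; z points along the fingers, y is the line along which they close (so a half turn about z gives the same grasp; the last joint's range is limited). The gripper opens to 85 mm and grips with 20 to 120 N. Pads are 22 mm wide; open, the fingers measure 114 mm over their backs; the gripper's body (76 mm by 85 mm) begins 54 mm behind the grasp point. The pads swing forward as they close: fully open they stand 13 mm farther back than shut.
Start: joints at [-1.456, 0.313, 0.046, 1.304, 0, 1.431], TCP at [0.145, -0.556, 0.25] pointing down, gripper open.
Joint ranges: [-2.76, 2.76], [-0.86, 1.69], [-1.03, 1.26], [-2.2, 2.34], [-1.47, 1.5], [-3.14, 3.14]. Speed limits (rad/s): [2.57, 2.57, 3.14, 3.14, 3.14, 3.14].

INTERFACE

Orientations are given as a unit quaternion [w, x, y, z].
In Python, from workcell import env gives the robot as it stands.
- The arm moves only by the shell command python3 -m pendant 'ROWS' [FORCE]. ROWS is JSON, a list of rows, each an object with "travel": the shift along the tool's x, y, z scaled (see below), a list of three; "rot": the turn, a rotation vector about the tool's x, y, z scaled (see below), a list of three; "fingers": the opening, from -1 (shut) to 1 (fully open). In form: [{"travel": [dx, dy, dz], "rot": [wx, wy, wz], "fingers": fingers}, ...]. A call has 1 to 10 rows; each row is the pose to reach, as a shift and turn from the pose commanded when the call began, along the tool's axes at that moment; what a row does not reach only later rows make up. The controller multiplies each number of a shift by 0.12 m and each number of a turn by 60 degrees. A row lasts 1/10 s, in which the tool goes at most 50 mm and 8.59 degrees, less where a joint would pass 70% of its speed; a pose out of reach is approached as far as the arm can. A call with a number of a shift or a turn outside -1 to 1 is refused whole. A call with a gripper value outside its range is refused whole. The fingers move at their own pace and stop on an object; FORCE is the grip in N (left out, the last holds). Time passes only in rows, so rows that repeat a pose let the fingers close. It gives the time, the measured TCP pose, the force, the opening and the grip force at its end, in the units of the state.
- env.get_state(): the state, without advancing time (a new reading comes with each control period).
- env.read_camera(name): name is "side" or "top"; returns (picture, depth): 400x640x3 uint8, blue, green, red; 400x640 float32, m along the optical axis (not along the pixel's ray), 0 where there is no reading.
- env.camera_model(name): a dict with "fovy" (degrees; the focal length in pixels is half the picture's height over the tangent of half this angle, whatever the lens; pixels are square), "cx", "cy" (the principal point, pixels), "rvec" (rotation vector, rad) and "tvec" (3), from world to camera coordinates, as OpenCV has them. Camera axes: x right, y down, z forward; pixel columns grow to the right and rows downward; lengths in m; the calibration is good to about 2 mm. A picture is of the moment at which its call begins. camera_model takes no time and is no camera call.
- env.hand_in(): hands the job in; it is judged then, once.
Trained networks look in the newest picture that a camera, given by its name, has taken for a name from the list of things; names that differ only in an ending like _2 or _b are one class to them, and where a whole thing is asked for, a point or a joint stands for the part that bears it (a point fixed in the world has none). Each returns a list of dicts, best first, with "conf" (0 to 1); they miss things now and then, are a little off and sometimes report something else, mostly with a low value. They report only what shows in the picture. A call takes as long as a camera call. They do not tell look-alikes from the thing itself.
- env.outline_of(camera, target): "mask" (400x640 bool, what is visible of it) and "xy" ([column, row] in pixels, amid what is visible of it).
The state is a dict: "clock": time; "joint_pos": joint angles; "qvel": joint speeds; "tau": joint torques, N m; "tcp_pos": TCP position; "orientation": TCP orientation; "wrist_force": force on the tool from outside, world axes, zero at the start; "ft_torque": the same for the moment, N m; "finger_gap": finger opening in m; "grip_force": force on a finger pad.
Only numpy, scipy, OpenCV 4.12 (cv2) and the standard library are available. Lean on these libraries where they do the work, as an engineer would, in place of code of your own. Each camera call takes 0.05 s, during which the arm holds its last target. There are 200 camera calls.

TASK

Two carved wooden blocks lie out on the carver's bench. Slide each one along the bench, without lifting it, in under the low shelf until its long side is flush against the rail at the back, one on either side of the block already there and about 25 mm (a finger's breadth) away from it, so that the three make one straight, evenly spaced row. Leave the block already there and everything else on the bench and shelf where it is.

Things in the scene. Friction and masses are not known exactly. Their poses are not given: they have to be found in the camera images.
- rack: Fixed low wooden shelf, 580 mm long. Origin on the bench at the middle of the row; +x leads in under the shelf, away from the robot, +y along it to the robot's left. Back rail on the bench: 24 mm high, near face at x = 40 mm. A block flush with the rail has its centre at x = 0. End boards 20 mm thick at y = +-280 mm, x -55 to 62 mm, from bench to plank.
- rack_edge (a point): Middle of the lower near edge of the shelf plank, 105 mm above the bench, 55 mm nearer the robot than the shelf's origin. The plank is 60 mm deep, 18 mm thick and carries a bottle and a tin. A block flush with the rail has its near side 15 mm in under this edge: the tool must lean back towards the robot to push it there.
- block_a: Loose carved wooden block, 80 (x) x 110 (y) x 30 mm high, about 0.19 kg, with a flower relief (2-3 mm) on top; identical to block_b. Origin: centre of its underside; long sides are the faces at x = +-40 mm. Starts out on the bench before the shelf, to the left or right.
- block_b: The other loose carved wooden block, same as block_a; starts on the other side. Either block may go to either side.
- block_row: The block already in the row: same block, loose, standing against the rail near the middle of the shelf; origin at the centre of its underside. Not to be moved. With a 25 mm gap a neighbour's centre is 135 mm from this one along the shelf's y.
- disc: Bystander: loose round carved wooden disc, 76 mm diameter, 25 mm high, on the bench between the two blocks; origin at the centre of its underside.
- gouge: Bystander: loose carving gouge lying at the left side of the bench, 177 mm long, 24 mm high; its handle runs to -100 mm and its blade to +77 mm along x from the origin (on the bench).
- mallet: Bystander: loose wooden mallet lying at the right; head 76 mm diameter, 110 mm long along y, about the origin (on the bench), handle to -206 mm along x.
- mug: Bystander: loose white mug at the left, 76 mm diameter, 85 mm high; origin at the centre of its underside.
- glue: Bystander: loose white bottle, 44 mm diameter, 100 mm high, standing on the shelf plank; origin at the centre of its underside.
- tin: Bystander: loose black tin, 56 mm diameter, 50 mm high, standing on the shelf plank; origin at the centre of its underside.
There are look-alikes about, which are no part of the job. What is shaped like the block_b but orange is not meant.

How it is judged:
By the outcome, as a careful person would: the job done as asked, in the order asked, and still so for the second after the job is handed in, with the robot touching nothing.
It also fails if it takes over 72 s, if anything falls off the work surface, if the arm or the gripper's body presses on something with over 40 N, if the wrist force passes 120 N, or if a joint passes its speed limit or range.

## Working session

There is one attempt and no reset: what is moved stays moved. The work goes in short steps, Python scripts to look and compute and a shell command to move; the robot and the scene stay as the last step left them, time stands still between calls to the robot, and variables do not carry over. Pictures are saved under pics/ and viewed, at most 10 in all, crops included, and the job is handed in when it is done.

```bash
mkdir -p pics
cat > h.py <<'E'
import numpy as np, cv2
from workcell import env
from scipy.spatial.transform import Rotation as R
def cam(n):
    m=env.camera_model(n); f=200/np.tan(np.radians(m['fovy'])/2)
    return f,m['cx'],m['cy'],R.from_rotvec(np.ravel(m['rvec'])).as_matrix(),np.ravel(m['tvec'])
def pts(n,d):
    f,cx,cy,Rm,t=cam(n); v,u=np.mgrid[:400,:640]
    P=np.stack([(u-cx)/f*d,(v-cy)/f*d,d],-1)
    return (P-t)@Rm
def proj(n,p):
    f,cx,cy,Rm,t=cam(n); q=Rm@np.array(p)+t
    return f*q[0]/q[2]+cx,f*q[1]/q[2]+cy
E
python3 - <<'E'
from h import *
for n in('top','side'):
    im,d=env.read_camera(n); cv2.imwrite(f'pics/{n}0.png',im); np.save(f'{n}0.npy',d)
    W=pts(n,d); print(n,'campos',-cam(n)[3].T@cam(n)[4])
    for k in ['rack','block_a','disc','gouge','mallet','mug','glue','tin']:
        for o in env.outline_of(n,k)[:5]:
            m=o['mask']&(d>0); p=W[m]
            if len(p)<20: print(k,o['conf'],o['xy'],'few'); continue
            z=np.percentile(p[:,2],[5,50,95]); top=p[p[:,2]>z[2]-.008]
            r=cv2.minAreaRect((top[:,:2]*1000).astype(np.float32))
            print(k,round(o['conf'],2),np.round(o['xy']),'z',z.round(3),'rect',np.round(r[0]),np.round(r[1]),round(r[2],1),im[o['mask']].mean(0).round())
print(env.get_state())
E
```

```text
top campos [0.24580389 0.0569461  1.65991118]
rack 0.88 [323. 148.] z [0.018 0.122 0.13 ] rect [638.  16.] [577.  62.] 89.7 [ 47.  73. 109.]
rack 0.65 [198. 230.] z [0.01  0.022 0.03 ] rect [359. 462.] [ 23. 142.] 88.4 [ 73.  94. 121.]
block_a 0.94 [261. 213.] z [0.022 0.032 0.038] rect [430. 250.] [ 79. 109.] 13.9 [ 80. 113. 141.]
block_a 0.84 [392. 210.] z [0.025 0.032 0.039] rect [ 447. -227.] [ 79. 107.] 13.0 [ 79. 112. 141.]
block_a 0.73 [164. 222.] z [0.018 0.031 0.039] rect [393. 582.] [ 75. 111.] 0.9 [ 35.  93. 166.]
block_a 0.66 [239. 265.] z [0.023 0.032 0.038] rect [252. 304.] [108.  79.] 14.0 [ 23.  62. 117.]
disc 0.64 [327. 208.] z [0.018 0.025 0.032] rect [449.  14.] [69. 65.] 15.8 [ 86. 119. 147.]
gouge 0.52 [199. 231.] z [0.005 0.021 0.03 ] rect [359. 462.] [ 24. 142.] 88.4 [ 73.  93. 120.]
mallet 0.85 [462. 181.] z [0.025 0.061 0.08 ] rect [ 574. -473.] [ 51. 109.] 1.5 [35. 50. 69.]
mallet 0.22 [330. 162.] z [0.01  0.03  0.037] rect [657.  12.] [101.  95.] 87.5 [ 54.  78. 102.]
mug 0.77 [194. 160.] z [0.    0.031 0.087] rect [603. 488.] [81. 72.] 7.0 [114. 120. 121.]
[... 1396 characters left out ...]
_pos': array([-1.45559356e+00,  3.13170064e-01,  4.61037599e-02,  1.30358593e+00,
        9.08777064e-06,  1.43122471e+00]), 'qvel': array([-8.34421475e-04,  8.31931044e-04,  1.06111393e-04, -1.28529433e-04,
       -4.98585170e-05,  2.02537531e-04]), 'tau': array([-1.61612523e-03, -4.80445504e+01,  2.98814321e+01,  1.29145045e-05,
       -1.21100343e-04, -5.15329347e-06]), 'tcp_pos': array([ 0.14492993, -0.55648334,  0.25034177]), 'orientation': array([7.20961381e-05, 9.91897216e-01, 1.27042940e-01, 3.66572907e-06]), 'wrist_force': array([-0.60245983,  0.49117833, -0.15231637]), 'ft_torque': array([ 0.04224635, -0.02872334, -0.04291687]), 'grip_force': 0.0, 'finger_gap': 0.08542570814886483}
```

View pics/top0.png

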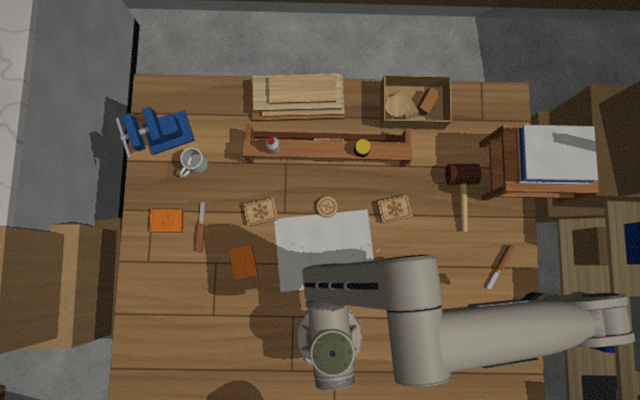

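View pics/side0.png

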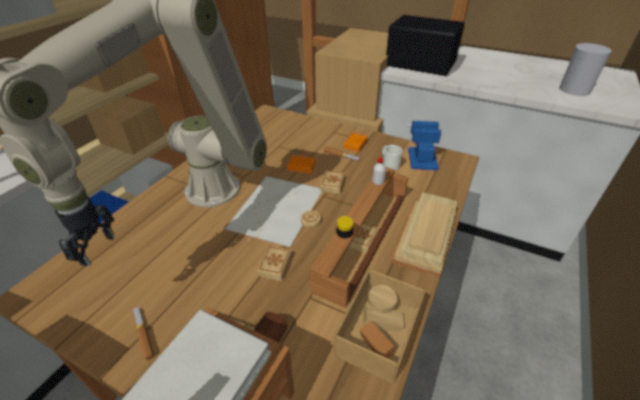

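Run:
```python
from h import *
for n in('top','side'):
    d=np.load(f'{n}0.npy'); W=pts(n,d); x,y,z=W[...,0],W[...,1],W[...,2]
    ok=d>0
    for nm,m in [('row tops',ok&(z>.024)&(z<.045)&(x>.58)&(x<.71)&(abs(y-.015)<.16)),('plank',ok&(z>.115)&(z<.13)&(x>.59)&(x<.69)&(abs(y)<.35))]:
        p=W[m]; 
        if len(p)<10: print(n,nm,len(p)); continue
        r=cv2.minAreaRect((p[:,:2]*1000).astype(np.float32))
        print(n,nm,len(p),np.round(r[0],1),np.round(r[1],1),round(r[2],2),(np.percentile(p,[1,50,99],axis=0)*1000).round())
    p=W[ok&(z>.012)&(z<.03)&(x>.69)&(x<.73)&(abs(y)<.25)]; print('rail',len(p),(np.percentile(p,[1,50,99],axis=0)*1000).round() if len(p) else '')
```

```text
top row tops 232 [665.1  12.6] [311.7  89.7] 90.0 [[ 621. -138.   24.]
 [ 702.    7.   29.]
 [ 710.  164.   38.]]
top plank 2409 [637.7  16.3] [579.2  62.8] 89.74 [[ 607. -269.  116.]
 [ 636.   24.  124.]
 [ 668.  300.  130.]]
rail 778 [[ 700. -245.   13.]
 [ 713.    4.   25.]
 [ 726.  246.   30.]]
side row tops 482 [676.7  13.6] [314.9  66. ] 89.94 [[ 645. -130.   24.]
 [ 681.    4.   31.]
 [ 710.  130.   38.]]
side plank 1807 [641.3  17.4] [582.2  60.9] 89.73 [[ 611. -272.  116.]
 [ 646.  -59.  124.]
 [ 671.  294.  128.]]
rail 790 [[ 694. -237.   13.]
 [ 718.  -29.   25.]
 [ 728.  241.   30.]]
```

The top picture shows the two pale blocks at (260,211) and (395,208), the disc at (327,207), orange look-alikes at (166,220) and (242,261), and the row block partly hidden behind the plank near (322,140). The side picture agrees: blocks at (333,182) and (275,263), with the row block under the shelf near (358,235).

```bash
cat >> h.py <<'E'
def rowblocks(n,d,lo=-.28,hi=.31):
    W=pts(n,d); x,y,z=W[...,0],W[...,1],W[...,2]
    m=(d>0)&(z>.027)&(z<.04)&(x>.62)&(x<.695)&(y>lo)&(y<hi)
    k,l,s,_=cv2.connectedComponentsWithStats(m.astype(np.uint8))
    for i in range(1,k):
        if s[i,4]>25:
            p=W[l==i]*1000; print(n,s[i],(np.percentile(p,[2,50,98],axis=0)).round().tolist())
E
python3 - <<'E'
from h import *
for n in('top','side'):
    rowblocks(n,np.load(f'{n}0.npy'))
for n,p in [('side',(.664,.015,.03)),('top',(.69,.015,.03))]: print(proj(n,p))
im=cv2.imread('pics/side0.png')[180:310,300:430]; im2=cv2.imread('pics/top0.png')[115:175,235:425]
a=cv2.resize(im,None,fx=4,fy=4,interpolation=cv2.INTER_CUBIC); cv2.imwrite('pics/c1.png',a)
cv2.imwrite('pics/c2.png',cv2.resize(im2,None,fx=4,fy=4,interpolation=cv2.INTER_CUBIC))
E
```

```text
top [313 159  24   2  37] [[621.0, -19.0, 28.0], [625.0, 17.0, 30.0], [627.0, 65.0, 37.0]]
side [385 187  12   6  31] [[649.0, 282.0, 28.0], [673.0, 287.0, 33.0], [695.0, 292.0, 39.0]]
side [352 223  24  25 328] [[646.0, -42.0, 28.0], [671.0, 6.0, 32.0], [694.0, 62.0, 37.0]]
side [314 288  23  11  55] [[621.0, -275.0, 27.0], [658.0, -272.0, 33.0], [694.0, -270.0, 39.0]]
(np.float64(362.9677350419588), np.float64(232.98759606106455))
(np.float64(326.9017357345344), np.float64(141.87841224096363))
```

View pics/c1.png

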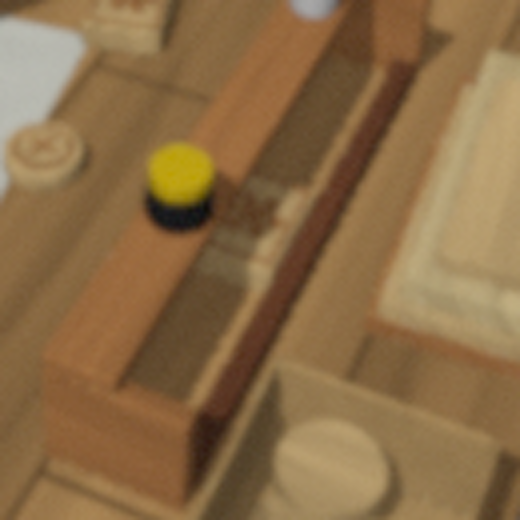

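View pics/c2.png

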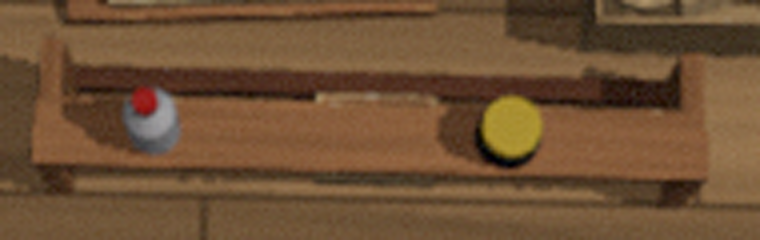

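The crops show the row block as a pale strip at c2 columns 316–440 (full-picture columns 314–345). In c1 it is the lit patch around (255,225). I'll refine its y next and work out the first push.

```bash
cat >> h.py <<'E'
def profile(n,im,x,z,y0=-.06,y1=.08,step=.002):
    ys=np.arange(y0,y1,step); c=np.array([proj(n,(x,y,z)) for y in ys],np.float32)
    g=cv2.remap(im,c[:,0].reshape(1,-1),c[:,1].reshape(1,-1),cv2.INTER_LINEAR)[0].astype(float).mean(1)
    return ys,g
E
python3 - <<'E'
from h import *
for n,xs in (('top',(.694,.698,.702)),('side',(.67,.68,.69))):
    im=cv2.imread(f'pics/{n}0.png')
    for x in xs:
        ys,g=profile(n,im,x,.030,-.07,.09,.005); print(n,x,'start y -70 step 5:',g.round().astype(int).tolist())
s=env.get_state(); r=R.from_quat(s['orientation'],scalar_first=True); print(r.as_matrix().round(3))
E
```

```text
top 0.694 start y -70 step 5: [64, 61, 65, 80, 90, 101, 96, 82, 84, 87, 89, 89, 84, 87, 90, 90, 97, 91, 93, 92, 98, 97, 103, 112, 110, 98, 107, 97, 89, 90, 92, 94]
top 0.698 start y -70 step 5: [45, 50, 48, 55, 63, 100, 105, 91, 88, 85, 88, 89, 89, 91, 90, 89, 102, 102, 97, 93, 97, 99, 103, 111, 111, 106, 121, 78, 48, 53, 49, 56]
top 0.702 start y -70 step 5: [39, 39, 36, 28, 47, 78, 96, 87, 90, 101, 96, 90, 95, 93, 92, 95, 114, 117, 104, 102, 103, 105, 105, 104, 100, 103, 111, 62, 29, 34, 33, 41]
side 0.67 start y -70 step 5: [76, 82, 88, 89, 91, 91, 87, 84, 86, 92, 92, 87, 78, 69, 66, 66, 67, 65, 64, 68, 69, 72, 80, 91, 93, 89, 81, 75, 75, 77, 76, 75]
side 0.68 start y -70 step 5: [78, 85, 89, 94, 99, 103, 103, 97, 98, 104, 109, 110, 101, 91, 86, 82, 78, 77, 84, 92, 96, 98, 101, 105, 101, 96, 89, 81, 75, 73, 76, 75]
side 0.69 start y -70 step 5: [89, 100, 111, 121, 132, 139, 139, 128, 128, 137, 139, 138, 136, 132, 127, 122, 112, 112, 120, 132, 136, 136, 136, 136, 132, 125, 111, 95, 84, 75, 75, 79]
[[ 0.968  0.252  0.   ]
 [ 0.252 -0.968 -0.   ]
 [-0.     0.    -1.   ]]
```

```bash
cat >> h.py <<'E'
def tool(xdir,lean=0.,push=None):
    "tool down, tool x along world xdir; lean deg: tilt back from push direction (approach axis leans so body moves opposite push)"
    x=np.array([*xdir,0.]);x/=np.linalg.norm(x);z=np.array([0,0,-1.])
    M=R.from_matrix(np.c_[x,np.cross(z,x),z])
    if lean:
        p=np.array([*push,0.]); M=R.from_rotvec(np.cross([0,0,-1.],p)*np.radians(lean))*M
    return M
def plan(*T,start=None):
    s=env.get_state(); p,r=start or (s['tcp_pos'],R.from_quat(s['orientation'],scalar_first=True))
    for tp,tr in T:
        while 1:
            d=r.inv().apply(np.array(tp)-p); w=(r.inv()*tr).as_rotvec()
            k=max(1,abs(d).max()/.12,np.degrees(abs(w).max())/60); 
            tv=np.round(d/k/.12,3); rv=np.round(np.degrees(w)/k/60,3)
            n=int(np.ceil(max(np.linalg.norm(tv)*.12/.05,np.linalg.norm(rv)*60/8.59)))
            p=p+r.apply(tv*.12); r=r*R.from_rotvec(np.radians(rv*60))
            print('travel',tv.tolist(),'rot',rv.tolist(),'rows>=',n,'->',p.round(3))
            if k==1: break
        print('--')
E
python3 - <<'E'
from h import *
D=tool((0,1)); D2=tool((0,-1))
print(D.as_matrix().round(2))
plan(((.45,-.345,.25),D),((.45,-.345,.14),D),((.45,-.345,.028),D))
E
```

```text
[[ 0.  1.  0.]
 [ 1.  0.  0.]
 [ 0.  0. -1.]]
travel [1.0, -0.367, 0.001] rot [0.0, 0.0, -0.433] rows>= 4 -> [ 0.25  -0.484  0.25 ]
travel [1.0, 0.103, 0.001] rot [0.0, 0.0, -0.408] rows>= 3 -> [ 0.349 -0.415  0.25 ]
travel [0.883, 0.516, 0.001] rot [0.0, 0.0, -0.416] rows>= 3 -> [ 0.45  -0.345  0.25 ]
--
travel [0.0, 0.0, 0.916] rot [0.0, 0.0, 0.0] rows>= 3 -> [ 0.45  -0.345  0.14 ]
--
travel [0.0, 0.0, 0.934] rot [0.0, 0.0, 0.0] rows>= 3 -> [ 0.45  -0.345  0.028]
--
```

```bash
r='';
python3 -m pendant '[{"travel":[1,-0.367,0],"rot":[0,0,-0.433],"fingers":0},{"travel":[1,-0.367,0],"rot":[0,0,-0.433],"fingers":0},{"travel":[1,-0.367,0],"rot":[0,0,-0.433],"fingers":0},{"travel":[1,-0.367,0],"rot":[0,0,-0.433],"fingers":0},{"travel":[1,-0.367,0],"rot":[0,0,-0.433],"fingers":0}]' 20
python3 -m pendant '[{"travel":[1,0.103,0],"rot":[0,0,-0.408],"fingers":0},{"travel":[1,0.103,0],"rot":[0,0,-0.408],"fingers":0},{"travel":[1,0.103,0],"rot":[0,0,-0.408],"fingers":0},{"travel":[1,0.103,0],"rot":[0,0,-0.408],"fingers":0}]'
python3 -m pendant '[{"travel":[0.883,0.516,0],"rot":[0,0,-0.416],"fingers":0},{"travel":[0.883,0.516,0],"rot":[0,0,-0.416],"fingers":0},{"travel":[0.883,0.516,0],"rot":[0,0,-0.416],"fingers":0},{"travel":[0.883,0.516,0],"rot":[0,0,-0.416],"fingers":0},{"travel":[0.883,0.516,0],"rot":[0,0,-0.416],"fingers":0}]'
python3 - <<'E'
from h import *
plan(((.45,-.345,.14),tool((0,1))),((.45,-.345,.028),tool((0,1))))
E
```

```text
clock: 1.4
tcp_pos: [0.2504, -0.4835, 0.2505]
orientation: [0.0, 0.938, 0.347, -0.0]
wrist_force: [-0.2, -0.3, 0.4]
finger_gap: 0.0431
grip_force: 0.0
clock: 1.8
tcp_pos: [0.3503, -0.4144, 0.2503]
orientation: [0.0, 0.842, 0.539, 0.0]
wrist_force: [-0.6, -0.4, -0.4]
finger_gap: 0.0427
grip_force: 0.0
clock: 2.3
tcp_pos: [0.4492, -0.3462, 0.2501]
orientation: [-0.0, 0.709, 0.706, -0.0]
wrist_force: [-0.7, 0.0, 0.1]
finger_gap: 0.0426
grip_force: 0.0
travel [0.011, 0.007, 0.917] rot [-0.001, 0.0, -0.004] rows>= 3 -> [ 0.45  -0.345  0.14 ]
--
travel [0.0, -0.0, 0.934] rot [0.0, 0.001, -0.0] rows>= 3 -> [ 0.45  -0.345  0.028]
--
```

```bash
python3 -m pendant '[{"travel":[0.01,0,0.92],"rot":[0,0,0],"fingers":0},{"travel":[0.01,0,0.92],"rot":[0,0,0],"fingers":0},{"travel":[0.01,0,0.92],"rot":[0,0,0],"fingers":0},{"travel":[0.01,0,0.92],"rot":[0,0,0],"fingers":0}]'
python3 -m pendant '[{"travel":[0,0,0.4],"rot":[0,0,0],"fingers":0},{"travel":[0,0,0.7],"rot":[0,0,0],"fingers":0},{"travel":[0,0,0.85],"rot":[0,0,0],"fingers":0},{"travel":[0,0,0.93],"rot":[0,0,0],"fingers":0},{"travel":[0.2,0,0.93],"rot":[0,0,0],"fingers":0},{"travel":[0.3,0,0.93],"rot":[0,0,0],"fingers":0},{"travel":[0.3,0,0.93],"rot":[0,0,0],"fingers":0}]'
python3 -m pendant '[{"travel":[0.06,0,0],"rot":[0,0,0],"fingers":0},{"travel":[0.12,0,0],"rot":[0,0,0],"fingers":0},{"travel":[0.18,0,0],"rot":[0,0,0],"fingers":0},{"travel":[0.24,0,0],"rot":[0,0,0],"fingers":0},{"travel":[0.3,0,0],"rot":[0,0,0],"fingers":0},{"travel":[0.36,0,0],"rot":[0,0,0],"fingers":0},{"travel":[0.42,0,0],"rot":[0,0,0],"fingers":0},{"travel":[0.48,0,0],"rot":[0,0,0],"fingers":0},{"travel":[0.54,0,0],"rot":[0,0,0],"fingers":0},{"travel":[0.6,0,0],"rot":[0,0,0],"fingers":0}]'
cat >> h.py <<'E'
def look(only=None,tops=('top','side')):
    for n in tops:
        im,d=env.read_camera(n); W=pts(n,d)
        for o in env.outline_of(n,'block_a'):
            p=W[o['mask']&(d>0)]
            if len(p)<30: continue
            c=im[o['mask']].mean(0); p=p[(p[:,2]>.022)&(p[:,2]<.042)]
            if c[0]<50 or len(p)<30: continue
            r=cv2.minAreaRect((p[:,:2]*1000).astype(np.float32)); print(n,round(o['conf'],2),np.round(r[0],1),np.round(r[1]),round(r[2],1),'n',len(p))
    return
E
python3 -c "from h import *;look()"
```

```text
clock: 2.7
tcp_pos: [0.4477, -0.3439, 0.1384]
orientation: [-0.002, 0.708, 0.706, -0.0]
wrist_force: [1.3, -0.4, 0.9]
finger_gap: 0.0429
grip_force: 0.0
clock: 3.4
tcp_pos: [0.4508, -0.3076, 0.0302]
orientation: [0.001, 0.707, 0.708, 0.0]
wrist_force: [-0.1, 0.3, 0.2]
finger_gap: 0.0427
grip_force: 0.0
clock: 4.4
tcp_pos: [0.4499, -0.2351, 0.0282]
orientation: [-0.0, 0.707, 0.707, 0.0]
wrist_force: [-0.2, -1.4, 1.0]
finger_gap: 0.0428
grip_force: 0.8
top 0.77 [430.4 249.9] [ 80. 110.] 12.9 n 680
top 0.71 [ 458.2 -167.6] [ 79. 108.] 1.0 n 554
side 0.91 [ 465.2 -167.4] [110.  75.] 89.8 n 333
side 0.89 [434.3 247. ] [ 80. 110.] 12.8 n 327
```

```bash
python3 -m pendant '[{"travel":[0.06,0,0],"rot":[0,0,0],"fingers":0},{"travel":[0.12,0,0],"rot":[0,0,0],"fingers":0},{"travel":[0.18,0,0],"rot":[0,0,0],"fingers":0},{"travel":[0.24,0,0],"rot":[0,0,0],"fingers":0},{"travel":[0.28,0,0],"rot":[0,0,0],"fingers":0},{"travel":[0.31,0,0],"rot":[0,0,0],"fingers":0},{"travel":[0.335,0,0],"rot":[0,0,0],"fingers":0},{"travel":[0.335,0,0],"rot":[0,0,0],"fingers":0}]'
python3 -m pendant '[{"travel":[-0.3,0,0],"rot":[0,0,0],"fingers":0},{"travel":[-0.3,0,-0.4],"rot":[0,0,0],"fingers":0},{"travel":[-0.3,0,-0.8],"rot":[0,0,0],"fingers":0},{"travel":[-0.3,0,-1],"rot":[0,0,0],"fingers":0},{"travel":[-0.3,0,-1],"rot":[0,0,0],"fingers":0}]'
python3 - <<'E'
from h import *
look()
# go over to A's outer side, tool x along -y would need a half turn; keep tool x=+y, push with the other side of the fingers
D=tool((0,1)); plan(((.40,-.10,.2),D),((.43,.1,.2),D),((.43,.37,.16),D),((.43,.37,.028),D))
E
```

```text
clock: 5.4
tcp_pos: [0.4498, -0.1949, 0.0282]
orientation: [-0.0, 0.707, 0.707, 0.0]
wrist_force: [-0.1, 1.0, -0.3]
finger_gap: 0.0427
grip_force: 0.0
clock: 5.9
tcp_pos: [0.4521, -0.2332, 0.1523]
orientation: [0.004, 0.707, 0.707, 0.001]
wrist_force: [-0.3, 0.1, -0.6]
finger_gap: 0.0427
grip_force: 0.0
top 0.93 [430.3 250.1] [ 81. 111.] 13.1 n 682
top 0.64 [ 457.4 -128.3] [ 81. 109.] 0.4 n 681
side 0.87 [433.5 248.7] [ 80. 111.] 13.8 n 342
side 0.84 [ 461.3 -129.1] [ 83. 112.] 0.4 n 587
travel [1.0, -0.375, -0.403] rot [-0.002, -0.001, 0.0] rows>= 3 -> [ 0.404 -0.111  0.196]
travel [0.092, -0.034, -0.037] rot [0.0, -0.0, 0.0] rows>= 1 -> [ 0.4 -0.1  0.2]
--
travel [1.0, 0.15, 0.001] rot [0.0, -0.0, 0.0] rows>= 3 -> [0.418 0.02  0.2  ]
travel [0.666, 0.1, 0.0] rot [0.0, -0.0, 0.0] rows>= 2 -> [0.43 0.1  0.2 ]
--
travel [1.0, 0.0, 0.149] rot [0.0, -0.0, 0.0] rows>= 3 -> [0.43  0.22  0.182]
travel [1.0, 0.001, 0.148] rot [0.0, -0.0, 0.0] rows>= 3 -> [0.43  0.34  0.164]
travel [0.25, -0.0, 0.038] rot [0.0, -0.0, 0.0] rows>= 1 -> [0.43 0.37 0.16]
--
travel [-0.001, -0.0, 1.0] rot [0.0, -0.0, 0.0] rows>= 3 -> [0.43 0.37 0.04]
travel [0.0, -0.0, 0.1] rot [0.0, -0.0, 0.0] rows>= 1 -> [0.43  0.37  0.028]
--
```

```bash
python3 -m pendant '[{"travel":[1,-0.35,-0.3],"rot":[0,0,0],"fingers":0},{"travel":[1,-0.35,-0.3],"rot":[0,0,0],"fingers":0},{"travel":[1,-0.35,-0.3],"rot":[0,0,0],"fingers":0},{"travel":[1,-0.35,-0.3],"rot":[0,0,0],"fingers":0}]'
python3 -m pendant '[{"travel":[1,0,0],"rot":[0,0,0],"fingers":0},{"travel":[1,0,0],"rot":[0,0,0],"fingers":0},{"travel":[1,0,0],"rot":[0,0,0],"fingers":0}]'
python3 -m pendant '[{"travel":[1,0,0],"rot":[0,0,0],"fingers":0},{"travel":[1,0,0],"rot":[0,0,0],"fingers":0},{"travel":[1,0,0],"rot":[0,0,0],"fingers":0}]'
python3 -m pendant '[{"travel":[1,0.2,0],"rot":[0,0,0],"fingers":0},{"travel":[1,0.2,0],"rot":[0,0,0],"fingers":0},{"travel":[1,0.2,0],"rot":[0,0,0],"fingers":0}]'
python3 -m pendant '[{"travel":[1,0,0],"rot":[0,0,0],"fingers":0},{"travel":[1,0,0],"rot":[0,0,0],"fingers":0},{"travel":[1,0,0],"rot":[0,0,0],"fingers":0},{"travel":[1,0,0],"rot":[0,0,0],"fingers":0}]'
python3 - <<'E'
from h import *
D=tool((0,1)); plan(((.43,.36,.14),D),((.43,.36,.028),D)); print(env.get_state()['joint_pos'].round(2))
E
```

```text
clock: 6.5
tcp_pos: [0.4056, -0.1082, 0.1837]
orientation: [-0.002, 0.706, 0.708, -0.0]
wrist_force: [-0.0, -0.9, -0.4]
finger_gap: 0.0426
grip_force: 0.0
clock: 6.8
tcp_pos: [0.4066, 0.0108, 0.1829]
orientation: [-0.001, 0.706, 0.708, -0.001]
wrist_force: [-0.2, -1.0, 0.2]
finger_gap: 0.0424
grip_force: 0.0
clock: 7.1
tcp_pos: [0.4071, 0.1312, 0.1829]
orientation: [-0.001, 0.706, 0.708, -0.001]
wrist_force: [0.4, -0.3, 0.7]
finger_gap: 0.0431
grip_force: 0.0
clock: 7.4
tcp_pos: [0.4323, 0.2514, 0.1826]
orientation: [-0.0, 0.706, 0.708, -0.0]
wrist_force: [0.8, -1.7, -0.1]
finger_gap: 0.0429
grip_force: 0.0
clock: 7.8
tcp_pos: [0.4315, 0.3706, 0.1819]
orientation: [-0.0, 0.706, 0.708, -0.001]
wrist_force: [-0.5, -0.4, -0.8]
finger_gap: 0.0427
grip_force: 0.0
travel [-0.088, -0.012, 0.349] rot [-0.002, 0.001, 0.004] rows>= 1 -> [0.43 0.36 0.14]
--
travel [-0.0, 0.0, 0.934] rot [0.0, -0.0, -0.0] rows>= 3 -> [0.43  0.36  0.028]
--
[ 0.57  0.33 -0.1   1.14  0.    2.14]
```

```bash
python3 -m pendant '[{"travel":[-0.09,0,0.35],"rot":[0,0,0.004],"fingers":0},{"travel":[-0.09,0,0.6],"rot":[0,0,0.004],"fingers":0},{"travel":[-0.09,0,0.9],"rot":[0,0,0.004],"fingers":0},{"travel":[-0.09,0,0.9],"rot":[0,0,0.004],"fingers":0}]'
python3 -m pendant '[{"travel":[0,0,0.2],"rot":[0,0,0],"fingers":0},{"travel":[0,0,0.3],"rot":[0,0,0],"fingers":0},{"travel":[0,0,0.38],"rot":[0,0,0],"fingers":0},{"travel":[-0.1,0,0.38],"rot":[0,0,0],"fingers":0},{"travel":[-0.2,0,0.38],"rot":[0,0,0],"fingers":0},{"travel":[-0.25,0,0.38],"rot":[0,0,0],"fingers":0}]'
python3 -m pendant '[{"travel":[-0.06,0,0],"rot":[0,0,0],"fingers":0},{"travel":[-0.12,0,0],"rot":[0,0,0],"fingers":0},{"travel":[-0.18,0,0],"rot":[0,0,0],"fingers":0},{"travel":[-0.24,0,0],"rot":[0,0,0],"fingers":0},{"travel":[-0.3,0,0],"rot":[0,0,0],"fingers":0},{"travel":[-0.36,0,0],"rot":[0,0,0],"fingers":0},{"travel":[-0.42,0,0],"rot":[0,0,0],"fingers":0},{"travel":[-0.48,0,0],"rot":[0,0,0],"fingers":0},{"travel":[-0.54,0,0],"rot":[0,0,0],"fingers":0},{"travel":[-0.6,0,0],"rot":[0,0,0],"fingers":0}]'
python3 - <<'E'
from h import *
look()
D=tool((0,1)); plan(((.43,.2105,.028),D))
E
```

```text
clock: 8.2
tcp_pos: [0.4281, 0.3538, 0.0706]
orientation: [-0.001, 0.709, 0.705, -0.006]
wrist_force: [-0.2, 0.1, -0.6]
finger_gap: 0.0428
grip_force: 0.0
clock: 8.8
tcp_pos: [0.4319, 0.3263, 0.0315]
orientation: [0.0, 0.709, 0.705, 0.0]
wrist_force: [-0.5, 1.3, 0.4]
finger_gap: 0.0429
grip_force: 0.0
clock: 9.8
tcp_pos: [0.4311, 0.255, 0.0306]
orientation: [-0.0, 0.708, 0.706, -0.0]
wrist_force: [-0.9, 2.0, 1.4]
finger_gap: 0.0427
grip_force: 1.1
top 0.77 [415.8 182. ] [80. 93.] 1.5 n 536
top 0.65 [ 457.7 -128.1] [ 80. 109.] 0.4 n 682
top 0.16 [451.3  13.1] [73. 68.] 1.2 n 258
side 0.81 [ 461.2 -129.3] [ 81. 115.] 0.9 n 598
side 0.76 [418.4 188.2] [ 83. 119.] 0.7 n 380
travel [-0.37, -0.006, 0.02] rot [-0.001, 0.001, -0.004] rows>= 1 -> [0.43  0.21  0.028]
--
```

```bash
python3 -m pendant '[{"travel":[-0.06,0,0],"rot":[0,0,0],"fingers":0},{"travel":[-0.12,0,0],"rot":[0,0,0],"fingers":0},{"travel":[-0.18,0,0],"rot":[0,0,0],"fingers":0},{"travel":[-0.24,0,0],"rot":[0,0,0],"fingers":0},{"travel":[-0.29,0,0],"rot":[0,0,0],"fingers":0},{"travel":[-0.33,0,0],"rot":[0,0,0],"fingers":0},{"travel":[-0.37,0,0],"rot":[0,0,0],"fingers":0},{"travel":[-0.37,0,0],"rot":[0,0,0],"fingers":0}]'
python3 -m pendant '[{"travel":[0.3,0,0],"rot":[0,0,0],"fingers":0},{"travel":[0.3,0,-0.4],"rot":[0,0,0],"fingers":0},{"travel":[0.3,0,-0.7],"rot":[0,0,0],"fingers":0},{"travel":[0.3,0,-0.7],"rot":[0,0,0],"fingers":0}]'
python3 - <<'E'
from h import *
look()
D=tool((-1,0)); plan(((.35,.143,.112),D),((.35,.143,.028),D)); print(env.get_state()['joint_pos'].round(2))
E
```

```text
clock: 10.8
tcp_pos: [0.4312, 0.2105, 0.0307]
orientation: [0.0, 0.709, 0.705, -0.0]
wrist_force: [-0.6, 0.5, -0.2]
finger_gap: 0.0428
grip_force: 0.0
clock: 11.2
tcp_pos: [0.4346, 0.2488, 0.1194]
orientation: [0.002, 0.708, 0.706, 0.004]
wrist_force: [0.2, 0.7, 0.1]
finger_gap: 0.043
grip_force: 0.0
top 0.88 [416.  143.1] [ 79. 107.] 0.1 n 649
top 0.56 [ 458.  -128.2] [109.  80.] 89.6 n 672
side 0.92 [ 461.7 -129.7] [115.  83.] 88.7 n 593
side 0.81 [418.3 143.1] [ 82. 112.] 0.2 n 395
travel [-0.577, -0.444, 0.011] rot [-0.001, -0.0, -1.0] rows>= 7 -> [0.377 0.178 0.113]
travel [0.048, -0.364, 0.005] rot [-0.0, -0.0, -0.504] rows>= 4 -> [0.35  0.143 0.112]
--
travel [-0.0, 0.0, 0.7] rot [-0.0, -0.001, 0.0] rows>= 2 -> [0.35  0.143 0.028]
--
[ 0.36  0.25 -0.39  0.93 -0.    1.93]
```

```bash
python3 -m pendant '[{"travel":[-0.577,-0.444,0],"rot":[0,0,-1],"fingers":0.4},{"travel":[-0.577,-0.444,0],"rot":[0,0,-1],"fingers":0.4},{"travel":[-0.577,-0.444,0],"rot":[0,0,-1],"fingers":0.4},{"travel":[-0.577,-0.444,0],"rot":[0,0,-1],"fingers":0.4},{"travel":[-0.577,-0.444,0],"rot":[0,0,-1],"fingers":0.4},{"travel":[-0.577,-0.444,0],"rot":[0,0,-1],"fingers":0.4},{"travel":[-0.577,-0.444,0],"rot":[0,0,-1],"fingers":0.4},{"travel":[-0.577,-0.444,0],"rot":[0,0,-1],"fingers":0.4}]'
python3 -m pendant '[{"travel":[0.05,-0.364,0],"rot":[0,0,-0.504],"fingers":0.4},{"travel":[0.05,-0.364,0],"rot":[0,0,-0.504],"fingers":0.4},{"travel":[0.05,-0.364,0],"rot":[0,0,-0.504],"fingers":0.4},{"travel":[0.05,-0.364,0],"rot":[0,0,-0.504],"fingers":0.4},{"travel":[0.05,-0.364,0],"rot":[0,0,-0.504],"fingers":0.4},{"travel":[0.05,-0.364,0],"rot":[0,0,-0.504],"fingers":0.4}]'
python3 - <<'E'
from h import *
D=tool((-1,0)); plan(((.35,.143,.028),D)); print(env.get_state()['joint_pos'].round(2))
E
```

```text
clock: 12.2
tcp_pos: [0.3766, 0.1777, 0.1133]
orientation: [-0.001, 0.261, 0.965, -0.001]
wrist_force: [-0.2, 0.8, 0.4]
finger_gap: 0.0598
grip_force: 0.0
clock: 12.8
tcp_pos: [0.3501, 0.1433, 0.1142]
orientation: [-0.001, 0.002, 1.0, -0.0]
wrist_force: [-0.3, 1.0, 0.2]
finger_gap: 0.0598
grip_force: 0.0
travel [0.0, -0.002, 0.718] rot [-0.0, -0.001, -0.004] rows>= 2 -> [0.35  0.143 0.028]
--
[ 0.18  0.03 -0.65  0.89 -0.    0.18]
```

```bash
python3 -m pendant '[{"travel":[0,0,0.3],"rot":[0,0,0],"fingers":0.4},{"travel":[0,0,0.6],"rot":[0,0,0],"fingers":0.4},{"travel":[0,0,0.71],"rot":[0,0,0],"fingers":0.4},{"travel":[0,0,0.71],"rot":[0,0,0],"fingers":0.4}]'
python3 -m pendant '[{"travel":[-0.08,0,0],"rot":[0,0,0],"fingers":0.4},{"travel":[-0.16,0,0],"rot":[0,0,0],"fingers":0.4},{"travel":[-0.24,0,0],"rot":[0,0,0],"fingers":0.4},{"travel":[-0.32,0,0],"rot":[0,0,0],"fingers":0.4},{"travel":[-0.4,0,0],"rot":[0,0,0],"fingers":0.4},{"travel":[-0.48,0,0],"rot":[0,0,0],"fingers":0.4},{"travel":[-0.56,0,0],"rot":[0,0,0],"fingers":0.4},{"travel":[-0.64,0,0],"rot":[0,0,0],"fingers":0.4},{"travel":[-0.72,0,0],"rot":[0,0,0],"fingers":0.4},{"travel":[-0.8,0,0],"rot":[0,0,0],"fingers":0.4}]'
python3 -m pendant '[{"travel":[-0.08,0,0],"rot":[0,0,0],"fingers":0.4},{"travel":[-0.16,0,0],"rot":[0,0,0],"fingers":0.4},{"travel":[-0.24,0,0],"rot":[0,0,0],"fingers":0.4},{"travel":[-0.32,0,0],"rot":[0,0,0],"fingers":0.4},{"travel":[-0.4,0,0],"rot":[0,0,0],"fingers":0.4},{"travel":[-0.48,0,0],"rot":[0,0,0],"fingers":0.4},{"travel":[-0.54,0,0],"rot":[0,0,0],"fingers":0.4},{"travel":[-0.58,0,0],"rot":[0,0,0],"fingers":0.4},{"travel":[-0.6,0,0],"rot":[0,0,0],"fingers":0.4},{"travel":[-0.6,0,0],"rot":[0,0,0],"fingers":0.4}]'
python3 - <<'E'
from h import *
im,d=env.read_camera('side'); cv2.imwrite('pics/s1.png',im)
look()
L=tool((-1,0),42,(1,0)); print(L.as_matrix().round(2)); p=env.get_state()['tcp_pos']
plan(((p[0]-.04,.143,.06),L),((p[0]-.04,.143,.021),L))
E
```

```text
clock: 13.2
tcp_pos: [0.3483, 0.143, 0.0274]
orientation: [-0.003, 0.001, 1.0, -0.001]
wrist_force: [-0.3, 0.4, -0.5]
finger_gap: 0.0595
grip_force: 0.0
clock: 14.2
tcp_pos: [0.4473, 0.1434, 0.0294]
orientation: [-0.0, -0.0, 1.0, -0.0]
wrist_force: [-2.7, 0.0, 1.3]
finger_gap: 0.0599
grip_force: 1.1
clock: 15.2
tcp_pos: [0.5191, 0.1435, 0.0295]
orientation: [0.0, -0.0, 1.0, -0.0]
wrist_force: [0.3, 0.5, -0.1]
finger_gap: 0.06
grip_force: 0.0
top 0.78 [ 458.1 -128.1] [109.  80.] 89.6 n 659
top 0.37 [574.2  95.9] [14. 64.] 89.9 n 70
side 0.83 [ 461.7 -128.1] [113.  83.] 89.9 n 604
side 0.74 [553.1 145.9] [ 43. 122.] 0.4 n 211
side 0.43 [594.6 493.8] [ 63. 106.] 51.8 n 66
[[-0.74  0.    0.67]
 [ 0.    1.    0.  ]
 [-0.67  0.   -0.74]]
travel [0.333, -0.004, -0.254] rot [0.0, -0.7, 0.0] rows>= 5 -> [0.479 0.143 0.06 ]
--
travel [0.218, -0.0, 0.242] rot [0.0, 0.0, 0.0] rows>= 1 -> [0.479 0.143 0.021]
--
```

View pics/s1.png

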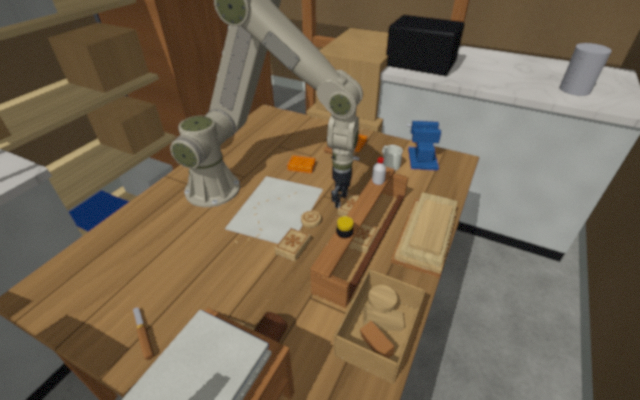

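The side picture shows the upright gripper at (342,190) behind block A, which is now just before the shelf. The disc at (311,217), the bottle and the tin haven't moved. Next I'll lean the tool back.

```bash
python3 -m pendant '[{"travel":[0.33,0,0],"rot":[0,0,0],"fingers":0.4},{"travel":[0.33,0,-0.25],"rot":[0,0,0],"fingers":0.4},{"travel":[0.33,0,-0.25],"rot":[0,-0.7,0],"fingers":0.4},{"travel":[0.33,0,-0.25],"rot":[0,-0.7,0],"fingers":0.4},{"travel":[0.33,0,-0.25],"rot":[0,-0.7,0],"fingers":0.4},{"travel":[0.33,0,-0.25],"rot":[0,-0.7,0],"fingers":0.4},{"travel":[0.33,0,-0.25],"rot":[0,-0.7,0],"fingers":0.4},{"travel":[0.33,0,-0.25],"rot":[0,-0.7,0],"fingers":0.4}]'
python3 - <<'E'
from h import *
L=tool((-1,0),42,(1,0)); p=env.get_state()['tcp_pos']; print(env.get_state()['joint_pos'].round(2))
plan(((p[0],.143,.021),L),((p[0]+.1,.143,.021),L))
E
```

```text
clock: 16.25
tcp_pos: [0.5133, 0.1631, 0.0852]
orientation: [0.342, 0.003, 0.94, -0.007]
wrist_force: [0.6, 0.7, 0.1]
finger_gap: 0.0597
grip_force: 0.0
[ 0.25  0.08 -1.02 -0.21 -0.17  0.19]
travel [0.344, -0.162, 0.412] rot [-0.014, -0.033, -0.0] rows>= 2 -> [0.513 0.143 0.021]
--
travel [-0.619, 0.0, 0.558] rot [0.0, 0.0, -0.0] rows>= 3 -> [0.613 0.143 0.021]
--
```

Run:
```python
from h import *
L=tool((-1,0),22,(1,0))
plan(((.498,.143,.075),L),((.498,.143,.024),L),((.57,.143,.024),L))
```

```text
travel [0.152, -0.168, -0.014] rot [-0.013, 0.3, -0.003] rows>= 3 -> [0.498 0.143 0.075]
--
travel [0.159, 0.001, 0.394] rot [-0.001, 0.0, 0.0] rows>= 2 -> [0.498 0.143 0.024]
--
travel [-0.556, -0.001, 0.225] rot [0.0, 0.0, 0.0] rows>= 2 -> [0.57  0.143 0.024]
--
```

```bash
python3 -m pendant '[{"travel":[-0.46,0,-0.26],"rot":[0,0.35,0],"fingers":0.4},{"travel":[-0.46,0,-0.26],"rot":[0,0.35,0],"fingers":0.4},{"travel":[-0.46,0,-0.26],"rot":[0,0.35,0],"fingers":0.4},{"travel":[-0.46,0,-0.26],"rot":[0,0.35,0],"fingers":0.4},{"travel":[-0.46,0,-0.26],"rot":[0,0.35,0],"fingers":0.4},{"travel":[-0.46,0,-0.26],"rot":[0,0.35,0],"fingers":0.4}]'
python3 - <<'E'
from h import *
L=tool((-1,0),22,(1,0))
plan(((.498,.143,.075),L),((.498,.143,.024),L),((.57,.143,.024),L)); print(env.get_state()['joint_pos'].round(2)); look()
E
```

```text
clock: 16.85
tcp_pos: [0.532, 0.1614, 0.1393]
orientation: [0.16, 0.004, 0.987, -0.007]
wrist_force: [-0.3, -0.3, -1.3]
finger_gap: 0.0599
grip_force: 0.0
travel [0.437, -0.149, 0.422] rot [-0.016, -0.06, -0.006] rows>= 2 -> [0.498 0.143 0.075]
--
travel [0.159, -0.0, 0.394] rot [0.0, -0.0, 0.0] rows>= 2 -> [0.498 0.143 0.024]
--
travel [-0.557, -0.001, 0.225] rot [0.0, -0.0, 0.0] rows>= 2 -> [0.57  0.143 0.024]
--
[ 0.19  0.13 -0.53  0.6  -0.07  0.19]
top 0.79 [585.6 135.6] [124.  66.] 63.4 n 345
top 0.62 [ 456.8 -126.2] [ 78. 104.] 0.1 n 605
side 0.91 [ 462.3 -131.1] [109.  81.] 88.9 n 575
side 0.71 [552.8 140.9] [108.  43.] 89.7 n 213
```

```bash
python3 -m pendant '[{"travel":[0.44,-0.15,0.42],"rot":[-0.016,-0.06,-0.006],"fingers":0.4},{"travel":[0.44,-0.15,0.42],"rot":[-0.016,-0.06,-0.006],"fingers":0.4},{"travel":[0.44,-0.15,0.42],"rot":[-0.016,-0.06,-0.006],"fingers":0.4},{"travel":[0.44,-0.15,0.42],"rot":[-0.016,-0.06,-0.006],"fingers":0.4}]'
python3 - <<'E'
from h import *
L=tool((-1,0),22,(1,0))
plan(((.498,.143,.024),L),((.57,.143,.024),L)); print(env.get_state()['joint_pos'].round(2))
E
```

```text
clock: 17.45
tcp_pos: [0.4981, 0.1434, 0.0763]
orientation: [0.191, -0.0, 0.982, 0.0]
wrist_force: [1.4, 0.2, 0.3]
finger_gap: 0.0596
grip_force: 0.0
travel [0.165, -0.004, 0.403] rot [0.001, 0.001, 0.001] rows>= 2 -> [0.498 0.143 0.024]
--
travel [-0.557, 0.001, 0.225] rot [-0.0, -0.0, -0.0] rows>= 2 -> [0.57  0.143 0.024]
--
[ 0.16  0.11 -0.78  0.31 -0.06  0.14]
```

```bash
python3 -m pendant '[{"travel":[0.08,0,0.2],"rot":[0,0,0],"fingers":0.4},{"travel":[0.165,0,0.4],"rot":[0,0,0],"fingers":0.4},{"travel":[0.165,0,0.4],"rot":[0,0,0],"fingers":0.4}]'
python3 -m pendant '[{"travel":[-0.07,0,0.028],"rot":[0,0,0],"fingers":0.4},{"travel":[-0.14,0,0.056],"rot":[0,0,0],"fingers":0.4},{"travel":[-0.21,0,0.085],"rot":[0,0,0],"fingers":0.4},{"travel":[-0.28,0,0.113],"rot":[0,0,0],"fingers":0.4},{"travel":[-0.35,0,0.141],"rot":[0,0,0],"fingers":0.4},{"travel":[-0.42,0,0.17],"rot":[0,0,0],"fingers":0.4},{"travel":[-0.48,0,0.194],"rot":[0,0,0],"fingers":0.4},{"travel":[-0.53,0,0.214],"rot":[0,0,0],"fingers":0.4},{"travel":[-0.557,0,0.225],"rot":[0,0,0],"fingers":0.4},{"travel":[-0.557,0,0.225],"rot":[0,0,0],"fingers":0.4}]'
python3 - <<'E'
from h import *
L=tool((-1,0),40,(1,0)); print(env.get_state()['joint_pos'].round(2))
plan(((.545,.143,.05),L),((.545,.143,.022),L),((.61,.143,.022),L))
look()
E
```

```text
clock: 17.75
tcp_pos: [0.4984, 0.1436, 0.0235]
orientation: [0.191, -0.001, 0.982, 0.0]
wrist_force: [0.1, -0.3, 0.6]
finger_gap: 0.0598
grip_force: 0.0
clock: 18.75
tcp_pos: [0.5707, 0.1433, 0.0243]
orientation: [0.191, -0.0, 0.982, 0.0]
wrist_force: [-0.2, -0.4, 0.0]
finger_gap: 0.0599
grip_force: 0.0
[ 0.13  0.31 -0.68  0.2  -0.05  0.12]
travel [0.118, -0.002, -0.279] rot [0.001, -0.299, 0.0] rows>= 3 -> [0.545 0.143 0.05 ]
--
travel [0.15, -0.0, 0.179] rot [-0.0, -0.0, 0.0] rows>= 1 -> [0.545 0.143 0.022]
--
travel [-0.415, -0.0, 0.348] rot [-0.0, -0.0, 0.0] rows>= 2 -> [0.61  0.143 0.022]
--
top 0.6 [605.2 143.6] [109.  45.] 89.9 n 360
top 0.57 [ 457.4 -128.1] [ 80. 109.] 0.4 n 675
side 0.56 [655.8 128.6] [139.  22.] 89.8 n 136
```

```bash
python3 -m pendant '[{"travel":[0.2,0,-0.08],"rot":[0,0,0],"fingers":0.4},{"travel":[0.12,0,-0.28],"rot":[0,0,0],"fingers":0.4},{"travel":[0.12,0,-0.28],"rot":[0,-0.3,0],"fingers":0.4},{"travel":[0.12,0,-0.28],"rot":[0,-0.3,0],"fingers":0.4},{"travel":[0.12,0,-0.28],"rot":[0,-0.3,0],"fingers":0.4},{"travel":[0.12,0,-0.28],"rot":[0,-0.3,0],"fingers":0.4}]'
python3 - <<'E'
from h import *
L=tool((-1,0),40,(1,0)); print(env.get_state()['joint_pos'].round(2))
plan(((.545,.143,.022),L),((.612,.143,.022),L))
E
```

```text
clock: 19.55
tcp_pos: [0.5487, 0.1447, 0.0538]
orientation: [0.346, -0.0, 0.938, 0.001]
wrist_force: [0.4, -0.4, 0.1]
finger_gap: 0.06
grip_force: 0.0
[ 0.17  0.2  -1.02 -0.35 -0.11  0.13]
travel [0.196, -0.015, 0.181] rot [0.002, 0.009, -0.0] rows>= 1 -> [0.545 0.143 0.022]
--
travel [-0.428, 0.0, 0.359] rot [0.0, -0.0, -0.0] rows>= 2 -> [0.612 0.143 0.022]
--
```

```bash
python3 -m pendant '[{"travel":[0.05,-0.007,0.13],"rot":[0,0.009,0],"fingers":0.4},{"travel":[0.1,-0.014,0.265],"rot":[0,0.009,0],"fingers":0.4},{"travel":[0.1,-0.014,0.265],"rot":[0,0.009,0],"fingers":0.4},{"travel":[0.1,-0.014,0.265],"rot":[0,0.009,0],"fingers":0.4}]'
python3 - <<'E'
from h import *
L=tool((-1,0),40,(1,0)); print(env.get_state()['joint_pos'].round(2))
plan(((.60,.143,.022),L))
look()
E
```

```text
clock: 19.95
tcp_pos: [0.5545, 0.1417, 0.0173]
orientation: [0.336, -0.0, 0.942, 0.0]
wrist_force: [-0.1, 0.5, 0.7]
finger_gap: 0.0598
grip_force: 0.0
[ 0.16  0.3  -1.03 -0.43 -0.1   0.12]
travel [-0.319, 0.011, 0.209] rot [0.0, -0.013, 0.001] rows>= 1 -> [0.6   0.143 0.022]
--
top 0.94 [604.7 143.6] [109.  46.] 89.5 n 370
top 0.93 [ 457.6 -127.8] [109.  78.] 89.2 n 660
side 0.69 [ 461.4 -128.8] [113.  83.] 89.7 n 591
side 0.5 [656.  129.6] [136.  21.] 89.7 n 131
```

```bash
python3 -m pendant '[{"travel":[-0.06,0.011,0.02],"rot":[0,-0.013,0],"fingers":0.4},{"travel":[-0.1,0.011,0.03],"rot":[0,-0.013,0],"fingers":0.4},{"travel":[-0.15,0.011,0.07],"rot":[0,-0.013,0],"fingers":0.4},{"travel":[-0.19,0.011,0.1],"rot":[0,-0.013,0],"fingers":0.4},{"travel":[-0.23,0.011,0.135],"rot":[0,-0.013,0],"fingers":0.4},{"travel":[-0.27,0.011,0.17],"rot":[0,-0.013,0],"fingers":0.4},{"travel":[-0.3,0.011,0.195],"rot":[0,-0.013,0],"fingers":0.4},{"travel":[-0.32,0.011,0.21],"rot":[0,-0.013,0],"fingers":0.4},{"travel":[-0.32,0.011,0.21],"rot":[0,-0.013,0],"fingers":0.4}]'
python3 - <<'E'
from h import *
im,d=env.read_camera('side'); cv2.imwrite('pics/s2.png',im[100:340,240:480]); rowblocks('side',d)
im,d=env.read_camera('top'); rowblocks('top',d)
E
```

```text
clock: 21.05
tcp_pos: [0.6023, 0.1433, 0.0233]
orientation: [0.344, -0.0, 0.939, 0.0]
wrist_force: [-0.1, 0.0, 0.1]
finger_gap: 0.0601
grip_force: 0.0
side [385 186  12   7  30] [[649.0, 285.0, 28.0], [673.0, 288.0, 35.0], [694.0, 292.0, 39.0]]
side [366 201  23  23 271] [[646.0, 89.0, 28.0], [671.0, 139.0, 32.0], [694.0, 194.0, 37.0]]
side [352 223  24  25 326] [[646.0, -42.0, 28.0], [671.0, 7.0, 32.0], [694.0, 62.0, 36.0]]
side [314 287  23  12  61] [[621.0, -274.0, 27.0], [658.0, -272.0, 34.0], [693.0, -270.0, 40.0]]
top [277 158  30   3  55] [[620.0, 94.0, 27.0], [623.0, 148.0, 33.0], [628.0, 194.0, 39.0]]
top [315 159  24   2  39] [[622.0, -23.0, 27.0], [624.0, 14.0, 31.0], [626.0, 55.0, 39.0]]
```

```bash
python3 -m pendant '[{"travel":[-0.01,0,0.008],"rot":[0,0,0],"fingers":0.4},{"travel":[-0.02,0,0.016],"rot":[0,0,0],"fingers":0.4},{"travel":[-0.02,0,0.016],"rot":[0,0,0],"fingers":0.4}]' | grep -E 'tcp|wrist'
python3 -m pendant '[{"travel":[-0.01,0,0.008],"rot":[0,0,0],"fingers":0.4},{"travel":[-0.013,0,0.01],"rot":[0,0,0],"fingers":0.4},{"travel":[-0.013,0,0.01],"rot":[0,0,0],"fingers":0.4}]' | grep -E 'tcp|wrist'
python3 - <<'E'
from h import *
im,d=env.read_camera('top'); rowblocks('top',d)
im,d=env.read_camera('side'); rowblocks('side',d); cv2.imwrite('pics/s3.png',cv2.resize(im[180:310,300:430],None,fx=4,fy=4,interpolation=cv2.INTER_CUBIC))
E
```

```text
tcp_pos: [0.6047, 0.1434, 0.0232]
wrist_force: [-0.5, 0.2, -0.1]
tcp_pos: [0.6067, 0.1434, 0.0234]
wrist_force: [-0.3, -0.0, -0.0]
top [277 158  30   3  54] [[620.0, 90.0, 28.0], [623.0, 148.0, 32.0], [627.0, 191.0, 40.0]]
top [313 159  19   2  29] [[622.0, -1.0, 27.0], [625.0, 28.0, 32.0], [627.0, 63.0, 39.0]]
side [385 187  12   6  32] [[649.0, 284.0, 27.0], [670.0, 288.0, 33.0], [695.0, 293.0, 39.0]]
side [366 201  23  22 268] [[647.0, 90.0, 28.0], [670.0, 138.0, 32.0], [694.0, 194.0, 37.0]]
side [352 223  24  25 331] [[646.0, -43.0, 28.0], [670.0, 4.0, 32.0], [693.0, 63.0, 37.0]]
side [314 287  23  12  60] [[620.0, -275.0, 28.0], [657.0, -272.0, 33.0], [694.0, -270.0, 40.0]]
```

View pics/s3.png

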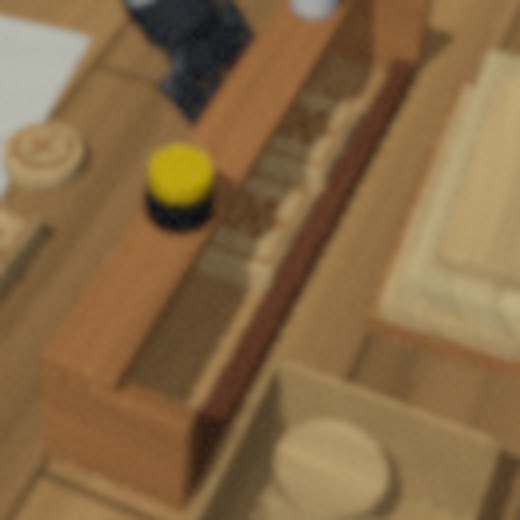

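The crop shows block A alongside the row block, nearly at the rail at (330,150), with a clear gap near (285,175). The force is still nil, so I'll keep pushing until I feel the rail.

```bash
for i in 1; do
python3 -m pendant '[{"travel":[-0.007,0,0.005],"rot":[0,0,0],"fingers":0.4},{"travel":[-0.013,0,0.011],"rot":[0,0,0],"fingers":0.4},{"travel":[-0.013,0,0.011],"rot":[0,0,0],"fingers":0.4}]' | grep -E 'tcp|wrist'; done
python3 -m pendant '[{"travel":[-0.007,0,0.005],"rot":[0,0,0],"fingers":0.4},{"travel":[-0.01,0,0.008],"rot":[0,0,0],"fingers":0.4},{"travel":[-0.01,0,0.008],"rot":[0,0,0],"fingers":0.4}]' | grep -E 'tcp|wrist'
```

```text
tcp_pos: [0.6089, 0.1433, 0.0235]
wrist_force: [-0.3, -0.3, 0.6]
tcp_pos: [0.6101, 0.1434, 0.0234]
wrist_force: [-2.8, -0.7, 1.0]
```

```bash
python3 -m pendant '[{"travel":[-0.006,0,0.005],"rot":[0,0,0],"fingers":0.4},{"travel":[-0.01,0,0.008],"rot":[0,0,0],"fingers":0.4},{"travel":[-0.01,0,0.008],"rot":[0,0,0],"fingers":0.4}]' | grep -E 'tcp|wrist'
python3 -m pendant '[{"travel":[-0.006,0,0.005],"rot":[0,0,0],"fingers":0.4},{"travel":[-0.01,0,0.008],"rot":[0,0,0],"fingers":0.4},{"travel":[-0.01,0,0.008],"rot":[0,0,0],"fingers":0.4}]' | grep -E 'tcp|wrist'
```

```text
tcp_pos: [0.6103, 0.1434, 0.023]
wrist_force: [-10.5, 0.1, 8.3]
tcp_pos: [0.6104, 0.1434, 0.0224]
wrist_force: [-15.2, 0.7, 11.1]
```

```bash
python3 -m pendant '[{"travel":[0.1,0,-0.084],"rot":[0,0,0],"fingers":0.4},{"travel":[0.2,0,-0.168],"rot":[0,0,0],"fingers":0.4},{"travel":[0.3,0,-0.25],"rot":[0,0,0],"fingers":0.4},{"travel":[0.3,0,-0.25],"rot":[0,0,0],"fingers":0.4}]'
python3 - <<'E'
from h import *
for n,xs in (('top',(.699,.702)),('side',(.68,.69))):
    im=np.median([env.read_camera(n)[0] for _ in range(3)],0).astype(np.uint8)
    for x in xs:
        ys,g=profile(n,im,x,.030,-.07,.22,.004); print(n,x,'y -70 step 4:',g.round().astype(int).tolist())
D=tool((-1,0)); L=tool((-1,0),22,(1,0)); plan(((.52,.10,.16),L),((.38,-.126,.14),D),((.38,-.126,.028),D)); look()
E
```

```text
clock: 23.45
tcp_pos: [0.5644, 0.1433, 0.0224]
orientation: [0.343, -0.001, 0.94, 0.0]
wrist_force: [-0.1, -1.4, -0.3]
finger_gap: 0.0597
grip_force: 0.0
top 0.699 y -70 step 4: [44, 42, 49, 47, 49, 60, 90, 106, 98, 88, 86, 90, 89, 95, 90, 90, 91, 92, 92, 98, 110, 110, 104, 97, 101, 102, 103, 105, 111, 114, 110, 110, 123, 123, 56, 41, 38, 38, 46, 77, 107, 98, 90, 93, 89, 90, 90, 90, 95, 99, 97, 93, 93, 95, 94, 93, 97, 101, 97, 99, 100, 99, 96, 94, 93, 107, 107, 111, 123, 128, 100, 72, 67]
top 0.702 y -70 step 4: [39, 40, 37, 36, 33, 45, 74, 93, 94, 87, 90, 100, 100, 95, 91, 92, 92, 93, 92, 99, 115, 117, 109, 101, 102, 102, 104, 104, 107, 106, 100, 101, 111, 110, 45, 32, 33, 33, 41, 72, 103, 99, 94, 99, 99, 99, 98, 98, 111, 119, 112, 105, 104, 103, 104, 105, 106, 109, 103, 101, 107, 106, 100, 91, 92, 106, 100, 85, 94, 113, 98, 73, 65]
side 0.68 y -70 step 4: [76, 82, 88, 90, 94, 99, 102, 100, 97, 94, 96, 100, 105, 107, 105, 101, 93, 86, 82, 80, 76, 75, 80, 86, 90, 93, 95, 101, 103, 102, 100, 95, 90, 85, 85, 87, 90, 92, 94, 96, 96, 94, 93, 96, 103, 107, 105, 103, 100, 96, 93, 89, 85, 8
[... 427 characters left out ...]
, 117, 107, 98, 89, 83, 80, 76, 76]
travel [-0.383, -0.321, -1.0] rot [0.001, 0.271, 0.0] rows>= 3 -> [0.525 0.105 0.145]
travel [-0.01, -0.04, -0.132] rot [-0.0, 0.034, 0.0] rows>= 1 -> [0.52 0.1  0.16]
--
travel [0.607, -1.0, -0.15] rot [-0.0, 0.195, 0.0] rows>= 3 -> [ 0.446 -0.02   0.149]
travel [0.552, -0.883, -0.02] rot [-0.0, 0.172, -0.0] rows>= 3 -> [ 0.38  -0.126  0.14 ]
--
travel [0.0, 0.0, 0.933] rot [-0.0, -0.0, -0.0] rows>= 3 -> [ 0.38  -0.126  0.028]
--
top 0.93 [ 457.8 -128.1] [109.  80.] 89.7 n 658
top 0.7 [664.2 143.1] [99. 87.] 85.7 n 102
top 0.15 [598.1 490.2] [74. 86.] 87.5 n 90
side 0.78 [ 461.6 -128.1] [112.  82.] 89.1 n 597
side 0.74 [676.3 144.2] [116.  61.] 89.2 n 345
```

```bash
python3 -m pendant '[{"travel":[-0.1,0,-0.5],"rot":[0,0,0],"fingers":0.4},{"travel":[-0.38,0,-1],"rot":[0,0.28,0],"fingers":0.4},{"travel":[-0.38,0,-1],"rot":[0,0.28,0],"fingers":0.4},{"travel":[-0.38,0,-1],"rot":[0,0.28,0],"fingers":0.4},{"travel":[-0.38,0,-1],"rot":[0,0.28,0],"fingers":0.4}]'
python3 - <<'E'
from h import *
D=tool((-1,0)); plan(((.46,-.255,.16),D),((.46,-.255,.03),D))
E
```

```text
clock: 24.45
tcp_pos: [0.526, 0.1435, 0.1483]
orientation: [0.204, -0.0, 0.979, 0.001]
wrist_force: [1.4, 1.1, -0.7]
finger_gap: 0.0597
grip_force: 0.0
travel [0.14, -1.0, -0.094] rot [0.0, 0.118, 0.0] rows>= 3 -> [0.506 0.024 0.152]
travel [0.151, -1.0, -0.077] rot [0.001, 0.118, 0.0] rows>= 3 -> [ 0.486 -0.096  0.155]
travel [0.159, -1.0, -0.056] rot [0.0, 0.118, 0.0] rows>= 3 -> [ 0.466 -0.217  0.159]
travel [0.052, -0.321, -0.012] rot [0.0, 0.038, 0.0] rows>= 1 -> [ 0.46  -0.255  0.16 ]
--
travel [0.001, 0.0, 1.0] rot [0.0, 0.0, 0.0] rows>= 3 -> [ 0.46  -0.255  0.04 ]
travel [-0.0, 0.0, 0.083] rot [0.0, 0.0, 0.0] rows>= 1 -> [ 0.46  -0.255  0.03 ]
--
```

```bash
python3 -m pendant '[{"travel":[0.14,-1,-0.09],"rot":[0,0.118,0],"fingers":0.4},{"travel":[0.14,-1,-0.09],"rot":[0,0.118,0],"fingers":0.4},{"travel":[0.14,-1,-0.09],"rot":[0,0.118,0],"fingers":0.4}]' >/dev/null
python3 -m pendant '[{"travel":[0.15,-1,-0.08],"rot":[0,0.118,0],"fingers":0.4},{"travel":[0.15,-1,-0.08],"rot":[0,0.118,0],"fingers":0.4},{"travel":[0.15,-1,-0.08],"rot":[0,0.118,0],"fingers":0.4}]' >/dev/null
python3 -m pendant '[{"travel":[0.16,-1,-0.06],"rot":[0,0.118,0],"fingers":0.4},{"travel":[0.16,-1,-0.06],"rot":[0,0.118,0],"fingers":0.4},{"travel":[0.16,-1,-0.06],"rot":[0,0.118,0],"fingers":0.4}]' >/dev/null
python3 -m pendant '[{"travel":[0.05,-0.33,0],"rot":[0,0.038,0],"fingers":0.4},{"travel":[0.05,-0.33,0],"rot":[0,0.038,0],"fingers":0.4},{"travel":[0.05,-0.33,0],"rot":[0,0.038,0],"fingers":0.4}]'
python3 - <<'E'
from h import *
D=tool((-1,0)); plan(((.46,-.255,.03),D))
E
```

```text
clock: 25.65
tcp_pos: [0.4582, -0.2571, 0.1548]
orientation: [-0.001, 0.001, 1.0, 0.001]
wrist_force: [-0.9, -1.2, -0.5]
finger_gap: 0.0598
grip_force: 0.0
travel [-0.017, 0.016, 1.0] rot [0.001, -0.002, -0.001] rows>= 3 -> [ 0.46  -0.255  0.035]
travel [-0.0, 0.001, 0.04] rot [0.0, -0.0, -0.0] rows>= 1 -> [ 0.46  -0.255  0.03 ]
--
```

```bash
python3 -m pendant '[{"travel":[-0.017,0,0.4],"rot":[0,0,0],"fingers":0.4},{"travel":[-0.017,0,0.8],"rot":[0,0,0],"fingers":0.4},{"travel":[-0.017,0,1],"rot":[0,0,0],"fingers":0.4},{"travel":[-0.017,0.08,1],"rot":[0,0,0],"fingers":0.4},{"travel":[-0.017,0.16,1],"rot":[0,0,0],"fingers":0.4},{"travel":[-0.017,0.16,1],"rot":[0,0,0],"fingers":0.4}]'
python3 -m pendant '[{"travel":[0,0.03,0.03],"rot":[0,0,0],"fingers":0.4},{"travel":[0,0.06,0.03],"rot":[0,0,0],"fingers":0.4},{"travel":[0,0.09,0.03],"rot":[0,0,0],"fingers":0.4},{"travel":[0,0.11,0.03],"rot":[0,0,0],"fingers":0.4},{"travel":[0,0.11,0.03],"rot":[0,0,0],"fingers":0.4}]'
python3 -c "from h import *;look();look()"
```

```text
clock: 26.25
tcp_pos: [0.461, -0.2357, 0.0371]
orientation: [-0.0, -0.002, 1.0, -0.0]
wrist_force: [0.2, -0.0, 0.1]
finger_gap: 0.0596
grip_force: 0.0
clock: 26.75
tcp_pos: [0.4607, -0.2243, 0.0323]
orientation: [-0.0, -0.0, 1.0, -0.0]
wrist_force: [0.3, -1.2, 1.2]
finger_gap: 0.0596
grip_force: 0.7
top 0.76 [ 457.9 -125.3] [ 80. 109.] 0.3 n 583
top 0.53 [658.2 130.6] [ 47. 118.] 54.2 n 55
side 0.71 [ 464.3 -125.6] [ 76. 113.] 0.5 n 413
side 0.6 [676.  141.9] [111.  61.] 88.0 n 350
top 0.74 [ 457.9 -125.1] [ 80. 108.] 0.1 n 600
top 0.52 [657.  135.4] [ 43. 116.] 52.1 n 51
side 0.84 [ 477.8 -117.4] [ 71. 131.] 23.5 n 425
side 0.65 [677.2 142. ] [111.  61.] 87.9 n 351
```

```bash
python3 -m pendant '[{"travel":[0,0.01,0],"rot":[0,0,0],"fingers":0.4},{"travel":[0,0.01,0],"rot":[0,0,0],"fingers":0.4},{"travel":[0,-0.15,0],"rot":[0,0,0],"fingers":0.4},{"travel":[0,-0.2,-0.4],"rot":[0,0,0],"fingers":0.4},{"travel":[0,-0.2,-0.8],"rot":[0,0,0],"fingers":0.4},{"travel":[0,-0.2,-0.8],"rot":[0,0,0],"fingers":0.4}]'
python3 - <<'E'
from h import *
D=tool((-1,0)); plan(((.38,-.124,.13),D),((.38,-.124,.028),D)); look()
E
```

```text
clock: 27.75
tcp_pos: [0.4631, -0.2497, 0.1334]
orientation: [0.003, -0.0, 1.0, -0.002]
wrist_force: [0.0, -1.1, 0.6]
finger_gap: 0.0596
grip_force: 0.0
travel [0.659, 1.0, 0.02] rot [-0.004, 0.005, 0.001] rows>= 3 -> [ 0.384 -0.13   0.13 ]
travel [0.033, 0.048, 0.001] rot [0.0, -0.0, -0.0] rows>= 1 -> [ 0.38  -0.124  0.13 ]
--
travel [-0.001, 0.0, 0.85] rot [0.0, -0.0, -0.0] rows>= 3 -> [ 0.38  -0.124  0.028]
--
top 0.62 [ 457.4 -124.7] [ 80. 109.] 0.3 n 663
top 0.49 [662.7 138.9] [ 70. 110.] 68.3 n 87
side 0.93 [ 461.5 -124.4] [111.  81.] 89.4 n 576
side 0.84 [676.2 131.2] [136.  61.] 89.1 n 347
```

```bash
python3 -m pendant '[{"travel":[0.68,1,0.02],"rot":[0,0,0],"fingers":0.4},{"travel":[0.68,1,0.02],"rot":[0,0,0],"fingers":0.4},{"travel":[0.68,1,0.02],"rot":[0,0,0],"fingers":0.4},{"travel":[0.68,1,0.02],"rot":[0,0,0],"fingers":0.4}]'
python3 -m pendant '[{"travel":[0,0.045,0.3],"rot":[0,0,0],"fingers":0.4},{"travel":[0,0.045,0.6],"rot":[0,0,0],"fingers":0.4},{"travel":[0,0.045,0.84],"rot":[0,0,0],"fingers":0.4},{"travel":[0,0.045,0.84],"rot":[0,0,0],"fingers":0.4}]'
python3 - <<'E'
from h import *
D=tool((-1,0)); plan(((.46,-.124,.028),D))
E
```

```text
clock: 28.35
tcp_pos: [0.3718, -0.1221, 0.1226]
orientation: [-0.006, -0.002, 1.0, 0.003]
wrist_force: [0.3, -1.0, -0.7]
finger_gap: 0.0599
grip_force: 0.0
clock: 28.75
tcp_pos: [0.3747, -0.1205, 0.0209]
orientation: [-0.005, -0.0, 1.0, 0.003]
wrist_force: [-0.8, 0.6, -0.3]
finger_gap: 0.0598
grip_force: 0.0
travel [-0.71, -0.03, -0.066] rot [0.005, -0.01, 0.001] rows>= 2 -> [ 0.46  -0.124  0.028]
--
```

```bash
python3 -m pendant '[{"travel":[0,-0.03,-0.066],"rot":[0.005,-0.01,0],"fingers":0.4},{"travel":[-0.1,-0.03,-0.066],"rot":[0.005,-0.01,0],"fingers":0.4},{"travel":[-0.2,-0.03,-0.066],"rot":[0.005,-0.01,0],"fingers":0.4},{"travel":[-0.25,-0.03,-0.066],"rot":[0.005,-0.01,0],"fingers":0.4},{"travel":[-0.25,-0.03,-0.066],"rot":[0.005,-0.01,0],"fingers":0.4}]'
python3 -m pendant '[{"travel":[-0.07,0,0],"rot":[0,0,0],"fingers":0.4},{"travel":[-0.14,0,0],"rot":[0,0,0],"fingers":0.4},{"travel":[-0.21,0,0],"rot":[0,0,0],"fingers":0.4},{"travel":[-0.28,0,0],"rot":[0,0,0],"fingers":0.4},{"travel":[-0.35,0,0],"rot":[0,0,0],"fingers":0.4},{"travel":[-0.42,0,0],"rot":[0,0,0],"fingers":0.4},{"travel":[-0.49,0,0],"rot":[0,0,0],"fingers":0.4},{"travel":[-0.54,0,0],"rot":[0,0,0],"fingers":0.4},{"travel":[-0.58,0,0],"rot":[0,0,0],"fingers":0.4},{"travel":[-0.6,0,0],"rot":[0,0,0],"fingers":0.4}]'
python3 - <<'E'
from h import *
look(tops=('side',)); print(env.get_state()['joint_pos'].round(2)); D=tool((-1,0)); plan(((.52,-.124,.028),D))
E
```

```text
clock: 29.25
tcp_pos: [0.4105, -0.1267, 0.0334]
orientation: [0.005, -0.001, 1.0, -0.003]
wrist_force: [1.1, 1.3, 0.3]
finger_gap: 0.0601
grip_force: 0.0
clock: 30.25
tcp_pos: [0.4809, -0.1261, 0.0332]
orientation: [0.004, -0.0, 1.0, -0.002]
wrist_force: [-1.0, -0.3, -0.2]
finger_gap: 0.0598
grip_force: 0.8
side 0.95 [677.6 140.6] [112.  59.] 87.0 n 327
side 0.91 [ 532.4 -124.5] [ 79. 114.] 0.5 n 590
[-0.42  0.34 -0.5   0.72 -0.   -0.42]
travel [-0.325, 0.018, 0.047] rot [-0.005, 0.009, 0.001] rows>= 1 -> [ 0.52  -0.124  0.028]
--
```

```bash
python3 -m pendant '[{"travel":[-0.07,0,0],"rot":[0,0.005,0],"fingers":0.4},{"travel":[-0.14,0,0],"rot":[0,0.005,0],"fingers":0.4},{"travel":[-0.21,0,0],"rot":[0,0.005,0],"fingers":0.4},{"travel":[-0.27,0,0],"rot":[0,0.005,0],"fingers":0.4},{"travel":[-0.31,0,0],"rot":[0,0.005,0],"fingers":0.4},{"travel":[-0.33,0,0],"rot":[0,0.005,0],"fingers":0.4},{"travel":[-0.33,0,0],"rot":[0,0.005,0],"fingers":0.4}]'
python3 -m pendant '[{"travel":[0.2,0,0],"rot":[0,0,0],"fingers":0.4},{"travel":[0.2,0,-0.2],"rot":[0,-0.15,0],"fingers":0.4},{"travel":[0.2,0,-0.2],"rot":[0,-0.37,0],"fingers":0.4},{"travel":[0.2,0,-0.2],"rot":[0,-0.37,0],"fingers":0.4},{"travel":[0.2,0,-0.2],"rot":[0,-0.37,0],"fingers":0.4}]'
python3 - <<'E'
from h import *
look(); print(env.get_state()['joint_pos'].round(2)); L=tool((-1,0),22,(1,0)); plan(((.505,-.124,.024),L),((.57,-.124,.024),L))
E
```

```text
clock: 31.05
tcp_pos: [0.5206, -0.1261, 0.0336]
orientation: [0.002, -0.0, 1.0, -0.002]
wrist_force: [0.2, 0.0, -0.7]
finger_gap: 0.0602
grip_force: 0.0
clock: 31.55
tcp_pos: [0.492, -0.1245, 0.0561]
orientation: [0.193, -0.0, 0.981, -0.002]
wrist_force: [-1.3, 0.4, -1.1]
finger_gap: 0.0596
grip_force: 0.0
top 0.74 [ 569.6 -124.5] [ 82. 110.] 0.0 n 666
top 0.47 [665.3 145. ] [99. 84.] 89.2 n 108
side 0.78 [675.6 142.7] [ 62. 113.] 0.2 n 352
side 0.59 [ 553.2 -125.8] [ 42. 113.] 2.5 n 295
[-0.51  0.13 -0.81  0.29  0.18 -0.48]
travel [0.055, 0.026, 0.289] rot [-0.005, 0.007, 0.003] rows>= 1 -> [ 0.505 -0.124  0.024]
--
travel [-0.502, 0.001, 0.203] rot [-0.0, 0.0, -0.0] rows>= 2 -> [ 0.57  -0.124  0.024]
--
```

```bash
python3 -m pendant '[{"travel":[0.055,0,0.15],"rot":[-0.005,0.007,0.003],"fingers":0.4},{"travel":[0.055,0,0.29],"rot":[-0.005,0.007,0.003],"fingers":0.4},{"travel":[0.055,0,0.29],"rot":[-0.005,0.007,0.003],"fingers":0.4}]'
python3 -m pendant '[{"travel":[-0.06,0,0.024],"rot":[0,0,0],"fingers":0.4},{"travel":[-0.12,0,0.049],"rot":[0,0,0],"fingers":0.4},{"travel":[-0.18,0,0.073],"rot":[0,0,0],"fingers":0.4},{"travel":[-0.24,0,0.097],"rot":[0,0,0],"fingers":0.4},{"travel":[-0.3,0,0.121],"rot":[0,0,0],"fingers":0.4},{"travel":[-0.36,0,0.146],"rot":[0,0,0],"fingers":0.4},{"travel":[-0.42,0,0.17],"rot":[0,0,0],"fingers":0.4},{"travel":[-0.47,0,0.19],"rot":[0,0,0],"fingers":0.4},{"travel":[-0.5,0,0.202],"rot":[0,0,0],"fingers":0.4},{"travel":[-0.5,0,0.202],"rot":[0,0,0],"fingers":0.4}]'
python3 - <<'E'
from h import *
look(); L=tool((-1,0),40,(1,0)); plan(((.555,-.124,.05),L),((.56,-.124,.022),L),((.60,-.124,.022),L))
E
```

```text
clock: 32.05
tcp_pos: [0.5042, -0.1263, 0.0216]
orientation: [0.189, -0.0, 0.982, 0.001]
wrist_force: [0.6, -0.2, 0.1]
finger_gap: 0.0597
grip_force: 0.0
clock: 33.05
tcp_pos: [0.5687, -0.1262, 0.0229]
orientation: [0.191, -0.0, 0.982, 0.001]
wrist_force: [0.0, -0.6, 0.7]
finger_gap: 0.0598
grip_force: 0.0
top 0.86 [ 601.2 -123.9] [ 50. 109.] 0.5 n 351
top 0.6 [660.5 134.5] [ 37. 119.] 55.1 n 44
top 0.26 [340.9 462.1] [ 23. 106.] 87.4 n 146
side 0.87 [675.3 141.5] [111.  61.] 89.4 n 351
side 0.69 [ 654.3 -125. ] [113.  21.] 89.1 n 186
travel [0.014, 0.018, -0.251] rot [0.001, -0.3, -0.001] rows>= 3 -> [ 0.555 -0.124  0.05 ]
--
travel [0.118, 0.0, 0.206] rot [-0.0, -0.0, 0.0] rows>= 1 -> [ 0.56  -0.124  0.022]
--
travel [-0.255, 0.0, 0.214] rot [-0.0, -0.0, 0.0] rows>= 1 -> [ 0.6   -0.124  0.022]
--
```

```bash
python3 -m pendant '[{"travel":[0.15,0,-0.06],"rot":[0,0,0],"fingers":0.4},{"travel":[0.04,0.018,-0.25],"rot":[0,-0.1,0],"fingers":0.4},{"travel":[0.014,0.018,-0.25],"rot":[0,-0.3,0],"fingers":0.4},{"travel":[0.014,0.018,-0.25],"rot":[0,-0.3,0],"fingers":0.4},{"travel":[0.014,0.018,-0.25],"rot":[0,-0.3,0],"fingers":0.4},{"travel":[0.014,0.018,-0.25],"rot":[0,-0.3,0],"fingers":0.4}]'
python3 - <<'E'
from h import *
print(env.get_state()['joint_pos'].round(2)); L=tool((-1,0),40,(1,0)); plan(((.562,-.124,.022),L),((.60,-.124,.022),L))
E
```

```text
clock: 33.85
tcp_pos: [0.5544, -0.1241, 0.0494]
orientation: [0.34, 0.001, 0.94, 0.001]
wrist_force: [0.5, -0.6, 0.4]
finger_gap: 0.0599
grip_force: 0.0
[-0.52  0.2  -1.   -0.25  0.33 -0.42]
travel [0.098, 0.0, 0.216] rot [0.001, -0.003, -0.002] rows>= 1 -> [ 0.562 -0.124  0.022]
--
travel [-0.243, 0.0, 0.203] rot [-0.0, -0.0, 0.0] rows>= 1 -> [ 0.6   -0.124  0.022]
--
```

```bash
python3 -m pendant '[{"travel":[0.05,0,0.11],"rot":[0,0,0],"fingers":0.4},{"travel":[0.098,0,0.216],"rot":[0,0,0],"fingers":0.4},{"travel":[0.098,0,0.216],"rot":[0,0,0],"fingers":0.4}]'
python3 -m pendant '[{"travel":[-0.04,0,0.033],"rot":[0,0,0],"fingers":0.4},{"travel":[-0.08,0,0.067],"rot":[0,0,0],"fingers":0.4},{"travel":[-0.12,0,0.1],"rot":[0,0,0],"fingers":0.4},{"travel":[-0.16,0,0.134],"rot":[0,0,0],"fingers":0.4},{"travel":[-0.2,0,0.167],"rot":[0,0,0],"fingers":0.4},{"travel":[-0.23,0,0.193],"rot":[0,0,0],"fingers":0.4},{"travel":[-0.25,0,0.21],"rot":[0,0,0],"fingers":0.4},{"travel":[-0.27,0,0.227],"rot":[0,0,0],"fingers":0.4},{"travel":[-0.27,0,0.227],"rot":[0,0,0],"fingers":0.4}]'
python3 - <<'E'
from h import *
for n in ('top','side'): rowblocks(n,env.read_camera(n)[1])
E
```

```text
clock: 34.15
tcp_pos: [0.5638, -0.1243, 0.0219]
orientation: [0.341, 0.0, 0.94, 0.001]
wrist_force: [0.1, -0.5, -1.2]
finger_gap: 0.0599
grip_force: 0.0
clock: 35.05
tcp_pos: [0.6055, -0.1241, 0.0226]
orientation: [0.342, 0.0, 0.94, 0.001]
wrist_force: [0.1, 0.5, -0.4]
finger_gap: 0.0598
grip_force: 0.0
top [313 159  24   2  38] [[621.0, -19.0, 28.0], [625.0, 17.0, 31.0], [627.0, 62.0, 37.0]]
top [350 160  31   2  45] [[620.0, -175.0, 28.0], [623.0, -124.0, 32.0], [625.0, -73.0, 39.0]]
side [385 187  12   6  30] [[648.0, 284.0, 28.0], [670.0, 288.0, 35.0], [695.0, 293.0, 40.0]]
side [366 201  23  23 265] [[646.0, 89.0, 28.0], [670.0, 138.0, 32.0], [694.0, 194.0, 37.0]]
side [352 223  25  25 329] [[646.0, -43.0, 28.0], [671.0, 6.0, 32.0], [694.0, 62.0, 37.0]]
side [334 247  28  30 409] [[645.0, -178.0, 28.0], [669.0, -129.0, 32.0], [694.0, -74.0, 37.0]]
side [314 287  23  12  54] [[624.0, -274.0, 28.0], [661.0, -272.0, 34.0], [692.0, -269.0, 40.0]]
```

Block B is almost home. I'll finish it in gentle steps until I feel the rail, as I did with A.

```bash
python3 -m pendant '[{"travel":[-0.01,0,0.008],"rot":[0,0,0],"fingers":0.4},{"travel":[-0.02,0,0.016],"rot":[0,0,0],"fingers":0.4},{"travel":[-0.02,0,0.016],"rot":[0,0,0],"fingers":0.4}]' | grep -E 'tcp|wrist'
python3 -m pendant '[{"travel":[-0.006,0,0.005],"rot":[0,0,0],"fingers":0.4},{"travel":[-0.01,0,0.008],"rot":[0,0,0],"fingers":0.4},{"travel":[-0.01,0,0.008],"rot":[0,0,0],"fingers":0.4}]' | grep -E 'tcp|wrist'
python3 -m pendant '[{"travel":[-0.006,0,0.005],"rot":[0,0,0],"fingers":0.4},{"travel":[-0.01,0,0.008],"rot":[0,0,0],"fingers":0.4},{"travel":[-0.01,0,0.008],"rot":[0,0,0],"fingers":0.4}]' | grep -E 'tcp|wrist'
```

```text
tcp_pos: [0.608, -0.124, 0.0224]
wrist_force: [-0.5, 0.1, 0.1]
tcp_pos: [0.609, -0.1239, 0.0223]
wrist_force: [-5.1, -0.1, 3.0]
tcp_pos: [0.6093, -0.1238, 0.022]
wrist_force: [-14.0, -0.6, 10.2]
```

```bash
python3 -m pendant '[{"travel":[0.1,0,-0.084],"rot":[0,0,0],"fingers":0.4},{"travel":[0.2,0,-0.168],"rot":[0,0,0],"fingers":0.4},{"travel":[0.28,0,-0.235],"rot":[0,0,0],"fingers":0.4},{"travel":[0.1,0,-0.5],"rot":[0,0.1,0],"fingers":0.4},{"travel":[-0.1,0,-0.9],"rot":[0,0.3,0],"fingers":0.4},{"travel":[-0.1,0,-0.9],"rot":[0,0.3,0],"fingers":0.4},{"travel":[-0.1,0,-0.9],"rot":[0,0.3,0],"fingers":0.4}]'
python3 - <<'E'
from h import *
for n in ('top','side'):
    im,d=env.read_camera(n); rowblocks(n,d); W=pts(n,d)
    if n=='side': cv2.imwrite('pics/f.png',cv2.resize(im[130:330,230:430],None,fx=3,fy=3,interpolation=cv2.INTER_CUBIC))
    for k in ['disc','gouge','mallet','mug','glue','tin']:
        for o in env.outline_of(n,k)[:1]:
            p=W[o['mask']&(d>0)]; print(k,o['conf'],np.round(o['xy']))
    if n=='top': ys,g=profile(n,im,.702,.03,-.2,.22,.003); print('edges',[(int(1000*(ys[i]+ys[i+1])/2)) for i in range(len(g)-1) if (g[i]-68)*(g[i+1]-68)<0])
E
```

```text
clock: 36.75
tcp_pos: [0.552, -0.1248, 0.1164]
orientation: [0.191, 0.0, 0.982, -0.0]
wrist_force: [1.0, -0.2, -0.5]
finger_gap: 0.0601
grip_force: 0.0
top [317 159  23   2  31] [[621.0, -28.0, 28.0], [625.0, 7.0, 32.0], [627.0, 48.0, 37.0]]
disc 0.66 [462. 181.]
gouge 0.83 [198. 233.]
mallet 0.6 [465. 180.]
mug 0.65 [193. 161.]
glue 0.56 [276. 143.]
tin 0.59 [362. 148.]
edges [-72, -45, 65, 86]
side [385 187  12   6  31] [[648.0, 284.0, 27.0], [673.0, 288.0, 33.0], [695.0, 293.0, 39.0]]
side [366 201  23  22 276] [[646.0, 88.0, 28.0], [671.0, 136.0, 32.0], [694.0, 195.0, 37.0]]
side [352 223  24  26 329] [[646.0, -43.0, 28.0], [671.0, 6.0, 32.0], [694.0, 62.0, 37.0]]
side [335 247  28  30 417] [[645.0, -178.0, 28.0], [670.0, -129.0, 32.0], [694.0, -73.0, 37.0]]
side [314 288  23  11  57] [[620.0, -274.0, 27.0], [658.0, -272.0, 32.0], [693.0, -270.0, 40.0]]
disc 0.42 [313. 222.]
gouge 0.72 [333. 150.]
mallet 0.75 [272. 326.]
mug 0.77 [394. 156.]
glue 0.85 [385. 172.]
tin 0.69 [348. 228.]
```

View pics/f.png

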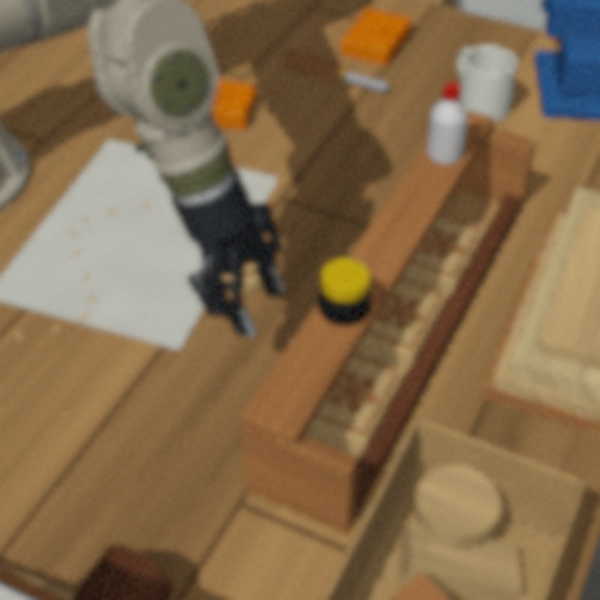

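The final picture shows three blocks in one row against the rail, at (355,390), (400,305) and (445,230). The gaps measure about 22 and 27 mm, the robot is clear, and the bottle, tin and mug haven't moved.

```bash
python3 -c "from h import *;print(env.hand_in())"
```

```text
the job is handed in; nothing more can be done
None
```

I handed in the job at about 37 s: both blocks were pushed against the rail until I felt contact (about 15 N), one on each side of the middle block, with gaps of about 22 mm (left) and 27 mm (right). The middle block and bystanders looked unmoved, except the disc, which was hidden by the arm in the last picture.

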